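# Close the water filter's cover over its quarter-turn fastener

### The job

Close the countertop water filter: first turn its brass quarter-turn wing until it lines up with the two red marks on the frame, then pick up the loose grey cover by its black handle and lower it square onto the frame, so that the wing comes up through the cover's slot. Press the cover fully down against the springy seal until it is flush on the frame, and finish while still holding it pressed there: do not let go. Leave the mug, the jam jar and the tea carton standing nearby undisturbed.

Things in the scene. Friction and masses are not known exactly. Their poses are not given: they have to be found in the camera images.
- frame: the water filter's open white frame, fixed on the worktop left or right (the cover lies on the other side), 156 (x) x 116 (y) mm; origin under its centre on the worktop, rim's top 45 mm above it. The brass fastener stands at x = -48, y = 0 mm; two red marks on the rim at x = -48 mm show the line (along y) for the wing. Two hose stubs stick out 17 mm at the +x end
- frame_top (a point): centre of the frame's opening at the height of the rim's top (45 mm above the worktop); axes as frame
- seal (a joint): how far the black rubber seal ring inside the rim is pressed down: 0 = free, 5 mm proud of the rim; 0.005 m = level with the rim. Springy, 1.8 N per mm: about 9 N in all presses it fully down, the cover's own weight 1 to 2 mm
- wing_top (a point): middle of the top edge of the brass wing, on its vertical turning axis, 75 mm above the worktop. The wing is a flat upright plate 8 mm thick (its x), 30 mm long (its y), 30 mm tall, from the rim's level up to this point; take it across its 8 mm. Axes turn with it
- fastener (a joint): angle of the wing from the aligned line, rad, counter-clockwise from above positive; 0 = in line with the red marks (its long way along the frame's y). Starts 0.8 to 1.4, stops at -1.75 and 1.75; stiff (0.06 N m), stays where it is left
- cover: loose grey plate, 150 (x) x 110 (y) x 6 mm, 0.14 to 0.28 kg, flat on the worktop; origin: centre of its underside. Black bar handle centred on top: 50 mm along x, 12 mm thick (y), 6 to 40 mm above the origin. Slot 14 (x) x 38 (y) mm centred at x = -48 mm. On the frame, centre and axes match the frame's (only this way round fits), underside level with the rim's top
- coffee_mug: bystander: salmon and dark blue mug, 86x117x88 mm, origin under its centre, loose, back middle
- jam: bystander: jam jar with red lid, 64 mm across, 90 mm tall, origin under its centre, loose, left side
- tea: bystander: pale green and white tea carton, 65x68x150 mm tall, origin under its centre, loose, right side
Things that resemble listed ones, but are neither listed nor needed, are in the scene too. There is more than one size of the cover; the one meant has the size given above.

How it is judged:
By the outcome, as a careful person would: the job done as asked, in the order asked, and still so for the second after the job is handed in, while the arm keeps its last pose, push and grip.
It also fails if it takes over 48 s, if anything falls off the work surface, if the arm or the gripper's body presses on something with over 40 N, if the wrist force passes 120 N, or if a joint passes its speed limit or range.

### The arm

A 7-joint arm with a two-finger parallel gripper is mounted at the origin on a cart in front of the work surface, level with it; the furniture and walls round the work are solid. World frame = base frame: x ahead of the robot, y to its left, z up, the work surface at z = 0. Lengths are in m, angles in rad, forces in N, time in s.
With the tool pointing down it reaches from about 0.4 to 0.85 m from the base axis. Payload 10.4 kg.
Tool frame: the origin (TCP) lies at the very end of the fingers, on their centre line; the grasp point (between the pads) lies 19 mm behind it (grip_point_offset is the distance from the TCP to the grasp point, in m); z points along the fingers, y is the line along which they close (so a half turn about z gives the same grasp; the last joint's range is limited). The gripper opens to 87 mm and grips with 3 to 60 N. Pads are 19 mm wide; open, the fingers measure 117 mm over their backs; the gripper's body (75 mm by 190 mm) begins 51 mm behind the grasp point.
Start: joints at [-1.19, 0.332, -0.065, 1.46, 0.022, 1.35, -0.088], TCP at [0.246, 0.575, 0.223] pointing down, gripper open.
Joint ranges: [-2.6, 2.6], [-0.5, 2.12], [-1.47, 1.34], [0.16, 2.42], [-1.27, 4.41], [0.06, 2.06], [-2.6, 2.6]. Speed limits (rad/s): [2.22, 2.22, 2.79, 2.79, 3.14, 3.14, 3.14].

### API

Orientations are given as a unit quaternion [x, y, z, w].
In Python, from bench import * gives the robot as it stands.
- The arm moves only by the tool play_rows, never from a script. Its argument "increments" is text: rows parted by semicolons, each of 7 numbers parted by spaces: the turn, a rotation vector about the tool's x, y, z in rad, then the shift along the tool's x, y, z in m, then the opening, from 0 (shut) to 1 (fully open). A call has 1 to 8 rows; each row is the pose to reach, as a shift and turn from the pose commanded when the call began, along the tool's axes at that moment; what a row does not reach only later rows make up. A row lasts 1/10 s, in which the tool goes at most 50 mm and 8.59 degrees, less where a joint would pass 70% of its speed; a pose out of reach is approached as far as the arm can. A call with a gripper value outside its range is refused whole. The fingers move at their own pace and stop on an object; "grip_force" is the grip in N (left out, the last holds). Time passes only in rows, so rows that repeat a pose let the fingers close. It gives the time, the measured TCP pose, the force, the opening and the grip force at its end, in the units of the state.
- read_state(): the state, without advancing time (a new reading comes with each control period).
- camera(name): name is "side" or "top" or "wrist"; returns a dict with "color" (400x640x3 uint8, red, green, blue), "fx", "fy", "cx", "cy" (pixels), "camera_from_world" (4x4, takes a point from world to camera coordinates); the wrist camera has in their place "mount" (4x4, takes a point from camera to tool coordinates, whose origin is the TCP and whose axes are the flange's). Camera axes: x right, y down, z forward; pixel columns grow to the right and rows downward; lengths in m; the calibration is good to about 2 mm. A picture is of the moment at which its call begins: read the wrist's pose just before it. There is no depth.
- close_job(): hands the job in; it is judged then, once.
The state is a dict: "time": time; "joint_positions": joint angles; "joint_vel": joint speeds; "joint_torque": joint torques, N m; "ee_pos": TCP position; "eef_rot": TCP orientation; "ft_force": force on the tool from outside, world axes, zero at the start; "torque": the same for the moment, N m; "width": finger opening in m; "grip_force": force on a finger pad.
Only numpy, scipy, OpenCV 4.12 (cv2) and the standard library are available. Lean on these libraries where they do the work, as an engineer would, in place of code of your own. Each camera call takes 0.05 s, during which the arm holds its last target. There are 200 camera calls.

## Working session

There is one attempt and no reset: what is moved stays moved. The work goes in short steps, Python scripts to look and compute and a tool call to move; the robot and the scene stay as the last step left them, time stands still between calls to the robot, and variables do not carry over. Pictures are saved under pics/ and viewed, at most 12 in all, crops included, and the job is handed in when it is done.

Besides the shell and the picture viewer there is one more tool, called as name(argument=value, ...), one argument or row to a line, values as JSON. play_rows: Moves the arm, as the interface text tells. Its arguments: {"type":"object","properties":{"increments":{"type":"string"},"grip_force":{"type":"number"}},"required":["increments"]}

```bash
mkdir -p pics; ls
python3 - <<'E'
from bench import *
import cv2
s=read_state();print({k:(v if isinstance(v,(int,float)) else [round(float(x),4) for x in v]) for k,v in s.items()})
for n in ("top","side"):
    c=camera(n);cv2.imwrite(f"pics/{n}0.png",c["color"][:,:,::-1]);print(n,c["fx"],c["fy"],c["cx"],c["cy"],c["camera_from_world"])
E
```

```text
pics
{'time': 0.0, 'joint_positions': [-1.1896, 0.3329, -0.0647, 1.461, 0.0216, 1.3499, -0.0886], 'joint_vel': [-0.0008, -0.0013, 0.0001, 0.0007, -0.0009, 0.0003, 0.0001], 'joint_torque': [-0.0015, -62.3262, 0.0234, -38.9902, -0.0615, 0.0399, 0.0001], 'ee_pos': [0.2454, 0.5744, 0.2217], 'eef_rot': [0.2005, 0.9797, -0.0007, -0.0001], 'ft_force': [-0.8539, -0.073, 0.5233], 'torque': [0.0173, 0.0602, -0.0124], 'grip_force': 0.0, 'width': 0.08717043529546173}
top 481.2117193877911 481.2117193877911 325.4500315874182 189.91851549476252 [[-0.04645651 -0.99882127  0.01406628  0.00867872]
 [-0.84798356  0.03199021 -0.52905624  0.53989739]
 [ 0.52798265 -0.03650608 -0.84847017  1.45140881]
 [ 0.          0.          0.          1.        ]]
side 455.3041962327865 455.3041962327865 327.7344732803514 202.13982488899651 [[ 0.99962429 -0.01849706  0.02022701 -0.60409554]
 [ 0.00624377 -0.56488819 -0.82514384  0.05421426]
 [ 0.02668873  0.82496012 -0.56456047  1.50734579]
 [ 0.          0.          0.          1.        ]]
```

View pics/top0.png

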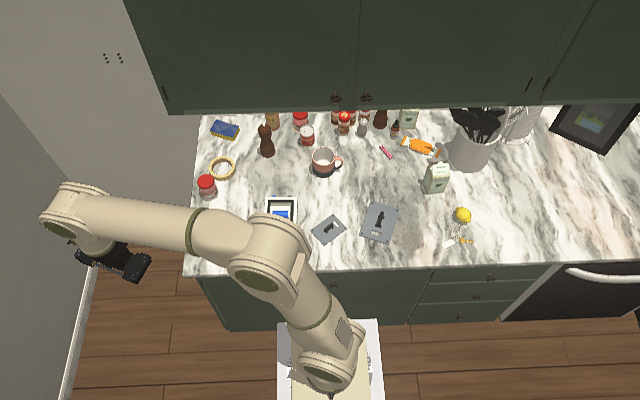

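View pics/side0.png

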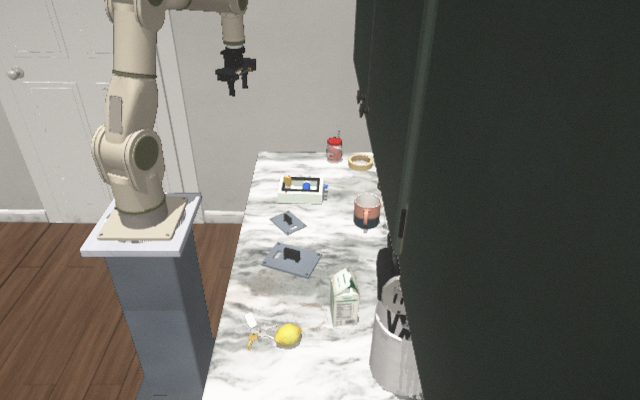

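Side view: white frame with brass wing near (300,188). Grey plates: a small one at side (288,222) / top (328,229), and a larger one at side (292,259) / top (379,222). I'll measure both to see which is 150 x 110.

```bash
cat > h.py <<'E'
from bench import *
import cv2, numpy as np
from scipy.spatial.transform import Rotation as R
def get(n):
    s=read_state(); c=camera(n)
    if n=="wrist":
        T=np.eye(4);T[:3,:3]=R.from_quat(s["eef_rot"]).as_matrix();T[:3,3]=s["ee_pos"]
        c["W"]=T@c["mount"]
    else: c["W"]=np.linalg.inv(c["camera_from_world"])
    return c
def ray(c,p,z):
    d=c["W"][:3,:3]@np.array([(p[0]-c["cx"])/c["fx"],(p[1]-c["cy"])/c["fy"],1]);o=c["W"][:3,3]
    return o+d*(z-o[2])/d[2]
def proj(c,P):
    q=np.linalg.inv(c["W"])@np.append(P,1);return np.array([c["fx"]*q[0]/q[2]+c["cx"],c["fy"]*q[1]/q[2]+c["cy"]])
def save(n,im,box=None,k=1):
    if box: im=im[box[1]:box[3],box[0]:box[2]]
    cv2.imwrite(f"pics/{n}.png",cv2.resize(im,None,fx=k,fy=k,interpolation=cv2.INTER_CUBIC)[:,:,::-1])
E
python3 - <<'E'
from h import *
for n,pts in (("top",((345,238),(368,235))),("side",((275,222),(283,255)))):
    c=get(n);im=c["color"]
    for p in pts:
        col=im[p[1],p[0]].astype(int)
        x=im.astype(int);m=((abs(x-col).max(2)<22)&(x[:,:,2]-x[:,:,0]>3)).astype(np.uint8)
        _,lab=cv2.connectedComponents(m);m=(lab==lab[p[1],p[0]]).astype(np.uint8)
        k=max(cv2.findContours(m,0,2)[0],key=cv2.contourArea)
        W=np.array([ray(c,q[0],.006)[:2] for q in cv2.convexHull(k)],np.float32)
        print(n,p,col,m.sum(),cv2.minAreaRect(W*1000))
    save(n+"1",im,(240,150,420,270) if n=="top" else (230,140,410,275),4)
a=cv2.imread("pics/top1.png");b=cv2.imread("pics/side1.png");
E
```

```text
top (345, 238) [205 200 182] 256000 ((814.4627685546875, -40.1973876953125), (3136.5263671875, 1831.3587646484375), 88.42536163330078)
top (368, 235) [151 155 154] 255629 ((814.4627685546875, -40.1973876953125), (3136.5263671875, 1831.3587646484375), 88.42536163330078)
side (275, 222) [161 168 177] 344 ((471.3244323730469, -23.67638397216797), (77.6535415649414, 105.62298583984375), 36.57046127319336)
side (283, 255) [129 133 137] 11 ((466.7497863769531, -182.8115692138672), (2.6434507369995117, 45.86811828613281), 7.254462242126465)
```

View pics/side1.png

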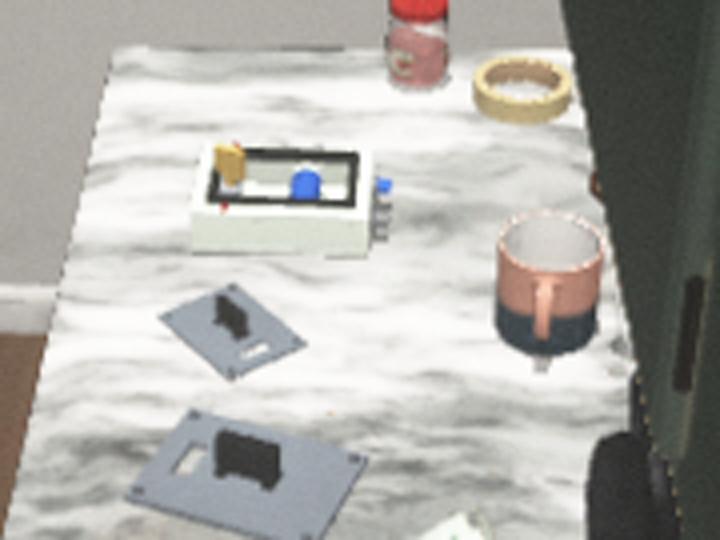

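Of the two plates, the small one at side (288,222) measures about 78x106 mm, too small. The larger at side (292,259), with its slot toward the robot, should be the 150x110 one. I'll confirm its size and get coarse positions.

Run:
```python
from h import *
c=get("side");im=c["color"]
f=lambda u,v:((u+.5)/4-.5+230,(v+.5)/4-.5+140)
for n,u,v,z in (("cA",193,410,.006),("cB",368,457,.006),("cC",125,495,.006),("fBL",193,250,0),("fBR",370,258,0),("fTL",212,143,.045),("fTR",370,150,.045),("mark1",237,143,.045),("mark2",225,207,.045),("wing",230,147,.075)):
    print(n,ray(c,f(u,v),z).round(3))
s=read_state();
x=im.astype(int);m=((abs(x-[140,147,157]).max(2)<32)&(x[:,:,2]-x[:,:,0]>8)).astype(np.uint8)
m[:238]=0;m[285:]=0;m[:,:255]=0;m[:,330:]=0
k=max(cv2.findContours(m,0,2)[0],key=cv2.contourArea)
W=np.array([ray(c,q[0],.006)[:2] for q in cv2.convexHull(k)],np.float32)
r=cv2.minAreaRect(W*1000);print(r,cv2.boxPoints(r))
```

```text
cA [ 0.447 -0.127  0.006]
cB [ 0.582 -0.182  0.006]
cC [ 0.405 -0.225  0.006]
fBL [ 0.431  0.101 -0.   ]
fBR [ 0.586  0.09  -0.   ]
fTL [0.442 0.208 0.045]
fTR [0.587 0.198 0.045]
mark1 [0.465 0.209 0.045]
mark2 [0.46  0.101 0.045]
wing [0.463 0.152 0.075]
((492.6918029785156, -204.11502075195312), (110.65491485595703, 149.96958923339844), 68.27061462402344) [[ 402.5517   -227.74995 ]
 [ 541.86487  -283.27216 ]
 [ 582.8319   -180.48009 ]
 [ 443.51874  -124.957886]]
```

The larger plate measures 150x111 mm, so it is the one meant: centre about (0.493,-0.204), yaw about -22°. Next I'll check the camera mount and plan a look at the frame.

```bash
cat >> h.py <<'E'
def delta(s,P,yaw=None):
    """shift/turn in tool axes to point the tool down at P with tool y at world angle yaw (deg)"""
    M=R.from_quat(s["eef_rot"]).as_matrix();d=M.T@(np.array(P)-s["ee_pos"]);r=np.zeros(3)
    if yaw is not None:
        a=np.radians(yaw);y=[np.cos(a),np.sin(a),0];z=[0,0,-1]
        r=R.from_matrix(M.T@np.column_stack([np.cross(y,z),y,z])).as_rotvec()
    return np.round(r,4),np.round(d,4)
E
python3 - <<'E'
from h import *
c=get("wrist");print(c["mount"].round(3),c["fx"]);s=read_state()
print(delta(s,[.47,.15,.26],66.9))
E
```

```text
[[ 0.    -0.956 -0.292  0.08 ]
 [ 1.     0.     0.    -0.   ]
 [-0.    -0.292  0.956 -0.162]
 [ 0.     0.     0.     1.   ]] 297.17659642924207
(array([-0.0004,  0.    , -0.0006]), array([-0.3733, -0.3023, -0.0375]))
```

play_rows(
  increments="0 0 0 -0.045 -0.036 -0.005 1;0 0 0 -0.09 -0.073 -0.01 1;0 0 0 -0.135 -0.109 -0.014 1;0 0 0 -0.18 -0.146 -0.018 1;0 0 0 -0.225 -0.182 -0.023 1;0 0 0 -0.27 -0.219 -0.028 1;0 0 0 -0.315 -0.255 -0.033 1;0 0 0 -0.35 -0.285 -0.037 1",
)

```text
time: 1.1
ee_pos: [0.4319, 0.2201, 0.2554]
eef_rot: [0.201, 0.98, 0.0, 0.0]
ft_force: [1.2, -0.4, -0.4]
width: 0.087
grip_force: 0.0
```

play_rows(
  increments="0 0 0 -0.02 -0.016 0 1;0 0 0 -0.023 -0.017 0 1;0 0 0 -0.023 -0.017 0 1",
)

```text
time: 1.4
ee_pos: [0.4459, 0.1973, 0.255]
eef_rot: [0.201, 0.98, 0.0, -0.0]
ft_force: [0.1, 0.2, -0.6]
width: 0.0869
grip_force: 0.0
```

Run:
```python
from h import *
s=read_state();print(s["ee_pos"],s["eef_rot"],s["joint_positions"])
c=get("wrist");save("w1",c["color"]);print([proj(c,p).round() for p in ([.463,.152,.075],[.51,.15,.045])])
t=get("top");save("t2",t["color"],(240,180,340,260),4)
```

```text
[0.44589924 0.19726798 0.25502119] [ 2.01078675e-01  9.79575074e-01  1.91229017e-04 -6.39502149e-05] [-7.44269219e-01  1.49814607e-03  2.35751619e-01  1.77465986e+00
 -7.38729585e-04  1.36532347e+00  6.57511178e-01]
[array([289., 207.]), array([304., 231.])]
```

View pics/w1.png

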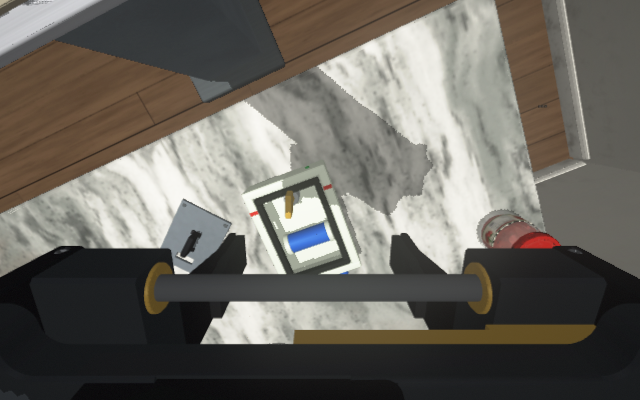

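The wrist picture shows the frame around (300,225) with red marks at (254,214) and (327,186) and the brass wing at (289,205). I'll measure with masks and view an enlarged crop.

Run:
```python
from h import *
c=get("wrist");im=c["color"];save("w2",im,(235,155,365,285),5)
h=cv2.cvtColor(im,cv2.COLOR_RGB2HSV)
m=(((h[:,:,0]<6)|(h[:,:,0]>172))&(h[:,:,1]>110)&(h[:,:,2]>90)).astype(np.uint8);m[:,:235]=0;m[:,365:]=0
n,l,st,ce=cv2.connectedComponentsWithStats(m)
P=[]
for i in range(1,n):
    if st[i,4]>3: P.append(ray(c,ce[i],.045));print("red",ce[i],st[i],P[-1].round(4))
m=((h[:,:,0]>10)&(h[:,:,0]<26)&(h[:,:,1]>110)).astype(np.uint8);m[:,:260]=0;m[:,320:]=0;m[230:]=0;m[:170]=0
n,l,st,ce=cv2.connectedComponentsWithStats(m);i=1+st[1:,4].argmax();print("brass",ce[i],st[i])
print(cv2.minAreaRect(np.argwhere(l==i)[:,::-1].astype(np.float32)))
v=[h[y,x,2] for y,x in np.argwhere(l==i)];print(np.percentile(v,[5,25,50,75,95]))
# black seal / white rim quad
```

```text
red [326.38461538 187.69230769] [322 186   9   5  26] [0.4647 0.2023 0.045 ]
red [252.65384615 214.11538462] [249 212   8   5  26] [0.4599 0.0984 0.045 ]
brass [287.61783439 205.14649682] [285 192   7  27 157]
((288.0, 205.0), (26.0, 6.0), 90.0)
[113. 121. 141. 146. 225.]
```

View pics/w2.png

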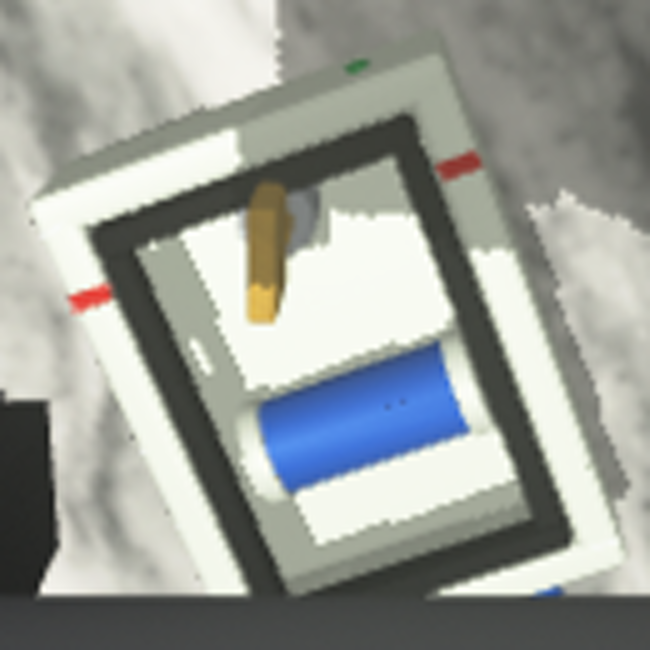

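The crop shows the marks at crop (92,298)/(459,166) and the wing's top running from crop (268,184) to (262,322). Computing the wing axis and frame yaw.

Run:
```python
from h import *
c=get("wrist");f=lambda u,v:((u+.5)/5-.5+235,(v+.5)/5-.5+155)
a=ray(c,f(268,184),.075);b=ray(c,f(262,322),.075);print(a,b,(a+b)/2,np.linalg.norm(a-b),np.degrees(np.arctan2(*(a-b)[1::-1])))
p=[ray(c,f(*q),.045) for q in ((34,203),(440,58),(622,556))];print(np.round(p,4))
for i,j in((0,1),(1,2)):
    d=p[j]-p[i];print(np.linalg.norm(d),np.degrees(np.arctan2(d[1],d[0])))
print("centre",(p[0]+p[2])/2)
q=ray(c,f(92,298),.045);r=ray(c,f(459,166),.045);print(q,r)
```

```text
[0.44356027 0.16099406 0.075     ] [0.47487274 0.14501197 0.075     ] [0.4592165  0.15300301 0.075     ] 0.035155344155066444 152.9599272116101
[[0.4308 0.0967 0.045 ]
 [0.4369 0.2088 0.045 ]
 [0.587  0.2013 0.045 ]]
0.11217918367427708 86.88743569019285
0.15031190437250544 -2.8494686949795627
centre [0.5088703  0.14901773 0.045     ]
[0.46015231 0.09887098 0.045     ] [0.46477104 0.20239946 0.045     ]
```

Run:
```python
from h import *
s=read_state();print(delta(s,[.4605,.152,.054],63))
```

```text
(array([-0.0001, -0.0003,  0.0699]), array([-0.0325, -0.037 ,  0.2008]))
```

play_rows(
  increments="0 0 0.035 -0.016 -0.018 0.03 0.6;0 0 0.07 -0.0325 -0.037 0.06 0.4;0 0 0.07 -0.0325 -0.037 0.1 0.4;0 0 0.07 -0.0325 -0.037 0.13 0.4;0 0 0.07 -0.0325 -0.037 0.14 0.4;0 0 0.07 -0.0325 -0.037 0.14 0.4",
)

```text
time: 2.2
ee_pos: [0.4603, 0.151, 0.1142]
eef_rot: [0.234, 0.972, -0.001, -0.001]
ft_force: [-0.2, 0.4, 0.3]
width: 0.0468
grip_force: 0.0
```

Run:
```python
from h import *
s=read_state();print(s["width"],s["ee_pos"],delta(s,[.4605,.152,.054],63))
c=get("wrist");save("w3",c["color"],(170,100,470,325),2.5)
```

```text
0.04678850797559866 [0.46033373 0.15102386 0.11424743] (array([-0.0018, -0.0013, -0.0012]), array([0.0002, 0.0011, 0.0602]))
```

View pics/w3.png

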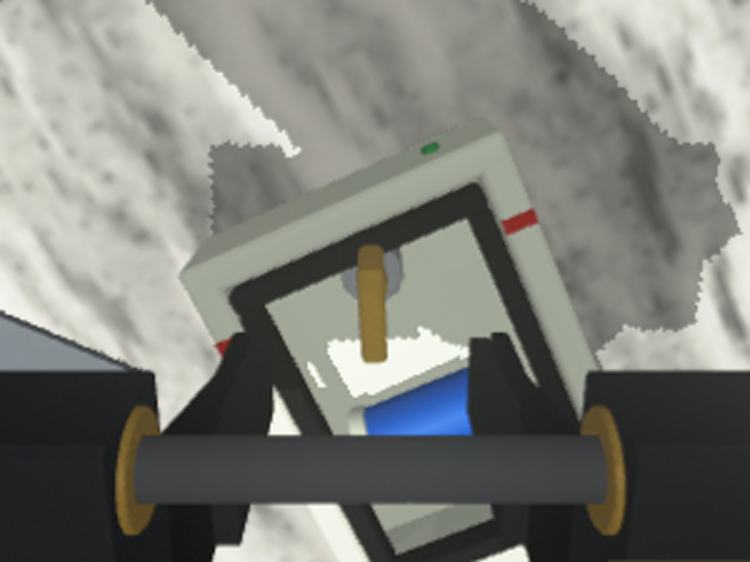

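The wing sits between the fingers at crop (372,305), along the tool's x. Descending and gripping.

play_rows(
  increments="0 0 0 0 0.001 0.03 0.4;0 0 0 0 0.001 0.055 0.4;0 0 0 0 0.001 0.06 0.4;0 0 0 0 0.001 0.06 0;0 0 0 0 0.001 0.06 0;0 0 0 0 0.001 0.06 0;0 0 0 0 0.001 0.06 0;0 0 0 0 0.001 0.06 0",
  grip_force=25,
)

```text
time: 3.05
ee_pos: [0.4617, 0.151, 0.0558]
eef_rot: [0.235, 0.972, -0.0, 0.0]
ft_force: [-2.6, -3.0, 8.1]
width: 0.0077
grip_force: 25.0
```

play_rows(
  increments="0 0 0.07 0 0 -0.002 0;0 0 0.19 0 0 -0.002 0;0 0 0.31 0 0 -0.002 0;0 0 0.43 0 0 -0.002 0;0 0 0.55 0 0 -0.002 0;0 0 0.67 0 0 -0.002 0;0 0 0.79 0 0 -0.002 0;0 0 0.9 0 0 -0.002 0",
)

```text
time: 3.85
ee_pos: [0.4618, 0.151, 0.0561]
eef_rot: [0.636, 0.772, -0.0, 0.001]
ft_force: [8.2, 1.0, -18.9]
width: 0.0078
grip_force: 25.0
```

play_rows(
  increments="0 0 0.1 0 0 0 0;0 0 0.2 0 0 0 0;0 0 0.245 0 0 0 0;0 0 0.245 0 0 0 0;0 0 0.245 0 0 0 0",
)

```text
time: 4.35
ee_pos: [0.4618, 0.1511, 0.0561]
eef_rot: [0.724, 0.69, 0.0, 0.001]
ft_force: [7.4, 1.3, -19.5]
width: 0.0078
grip_force: 25.0
```

Run:
```python
from h import *
s=read_state();print(s["width"],s["ee_pos"],s["ft_force"],s["torque"],s["joint_positions"],delta(s,[.461,.1513,.056],-2.75))
```

```text
0.007787336923826429 [0.46183207 0.15112249 0.05610632] [  7.3685915    1.32645981 -19.53593781] [ 0.17859972 -1.82242328 -0.01697509] [-0.79216347  0.20288719  0.41772156  2.02462072 -0.10075675  0.93303418
 -0.37030179] (array([ 0.0009,  0.0006, -0.0003]), array([ 0.0001, -0.0008,  0.0001]))
```

play_rows(
  increments="0 0 0 0 0 0 0.4;0 0 0 0 0 0 0.4;0 0 0 0 0 0 0.4;0 0 0 0 0 -0.03 0.4;0 0 0 0 0 -0.07 0.4;0 0 0 0 0 -0.11 0.4;0 0 0 0 0 -0.15 0.5;0 0 0 0 0 -0.15 0.5",
)

```text
time: 5.15
ee_pos: [0.4641, 0.1524, 0.2126]
eef_rot: [0.724, 0.69, 0.004, 0.001]
ft_force: [0.8, 0.4, -0.9]
width: 0.0411
grip_force: 0.0
```

Run:
```python
from h import *
s=read_state();print(s["width"],s["ee_pos"])
c=get("wrist");im=c["color"];print([proj(c,p).round() for p in ([.461,.151,.075],[.51,.15,.045])]);save("w4",im,(220,100,420,250),4)
h=cv2.cvtColor(im,cv2.COLOR_RGB2HSV)
m=(((h[:,:,0]<6)|(h[:,:,0]>172))&(h[:,:,1]>110)&(h[:,:,2]>90)).astype(np.uint8);m[:,:200]=0;m[:,450:]=0
n,l,st,ce=cv2.connectedComponentsWithStats(m)
for i in range(1,n):
    if st[i,4]>3: print("red",ce[i],st[i],ray(c,ce[i],.045).round(4))
```

```text
0.041056769597238106 [0.46412635 0.15244414 0.212564  ]
[array([313., 192.]), array([356., 184.])]
red [314.5 139.5] [313 135   4  10  40] [0.4647 0.2021 0.045 ]
red [315. 228.] [314 224   3   9  27] [0.46   0.0984 0.045 ]
```

View pics/w4.png

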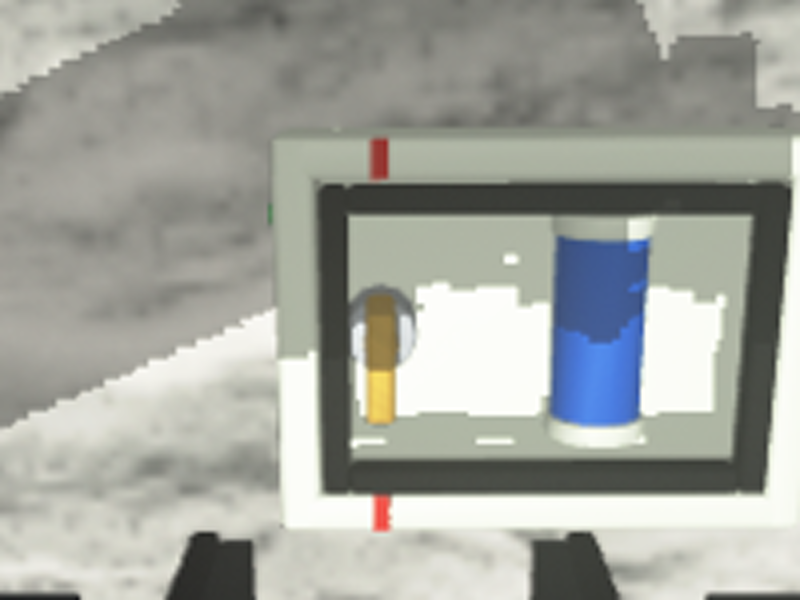

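The wing is aligned: crop x 380 for the wing, against 379 and 382 for the marks. Computing the frame centre and the move to the cover.

Run:
```python
from h import *
c=get("wrist");s=read_state();f=lambda u,v:((u+.5)/4-.5+220,(v+.5)/4-.5+100)
print("wing",ray(c,f(380,358),.075), ray(c,f(380,293),.075),ray(c,f(380,423),.075))
print("corners",ray(c,f(273,137),.045),ray(c,f(286,528),.045))
c=get("side");print("tea base",[ray(c,p,0).round(3) for p in ((334,322),(357,328),(331,308))],"mug",ray(c,(367,228),0))
s["eef_rot"]=[.724,.69,0,0]
print(delta(s,[.4927,-.2041,.23],68.3))
```

```text
wing [0.46092378 0.15414773 0.075     ] [0.46178776 0.17117116 0.075     ] [0.46003116 0.13656011 0.075     ]
corners [0.43471176 0.2090827  0.045     ] [0.4298646 0.0956812 0.045    ]
tea base [array([ 0.612, -0.439,  0.   ]), array([ 0.67 , -0.458,  0.   ]), array([ 0.606, -0.391,  0.   ])] mug [ 0.73195505 -0.04567059  0.        ]
(array([ 0.    ,  0.    , -1.2401]), array([-0.3539,  0.0478, -0.0222]))
```

play_rows(
  increments="0 0 -0.14 -0.03 0.005 -0.01 0.7;0 0 -0.28 -0.07 0.01 -0.02 0.7;0 0 -0.42 -0.115 0.016 -0.022 0.7;0 0 -0.56 -0.16 0.022 -0.022 0.7;0 0 -0.7 -0.205 0.028 -0.022 0.7;0 0 -0.84 -0.25 0.034 -0.022 0.7;0 0 -0.98 -0.295 0.04 -0.022 0.7;0 0 -1.1 -0.33 0.045 -0.022 0.7",
)

```text
time: 6.1
ee_pos: [0.489, -0.1652, 0.2276]
eef_rot: [0.29, 0.957, 0.0, -0.001]
ft_force: [0.9, -0.0, -0.2]
width: 0.061
grip_force: 0.0
```

Run:
```python
from h import *
s=read_state();print(delta(s,[.4927,-.2041,.23],68.3))
```

```text
(array([-0.0004, -0.0025, -0.21  ]), array([-0.0247, -0.0303, -0.0024]))
```

play_rows(
  increments="0 0 -0.14 -0.0135 -0.02 0 0.7;0 0 -0.14 -0.0135 -0.02 0 0.7;0 0 -0.14 -0.0135 -0.02 0 0.7;0 0 -0.14 -0.0135 -0.02 0 0.7",
)

```text
time: 6.5
ee_pos: [0.4897, -0.1865, 0.2281]
eef_rot: [0.225, 0.974, 0.0, -0.001]
ft_force: [0.3, 0.4, -0.1]
width: 0.0609
grip_force: 0.0
```

Run:
```python
from h import *
s=read_state();print(s["ee_pos"],s["width"],delta(s,[.4927,-.2041,.23],68.3))
c=get("wrist");im=c["color"];print([proj(c,p).round() for p in ([.4927,-.2041,.04],[.4927,-.2041,.006],[.448,-.186,.006])]);save("w5",im,(180,80,460,290),2.8)
```

```text
[ 0.48968189 -0.1865206   0.22805939] 0.060935050972906586 (array([ 0.0003, -0.0021, -0.0754]), array([-0.0104, -0.0145, -0.002 ]))
[array([306., 188.]), array([307., 181.]), array([304., 144.])]
```

View pics/w5.png

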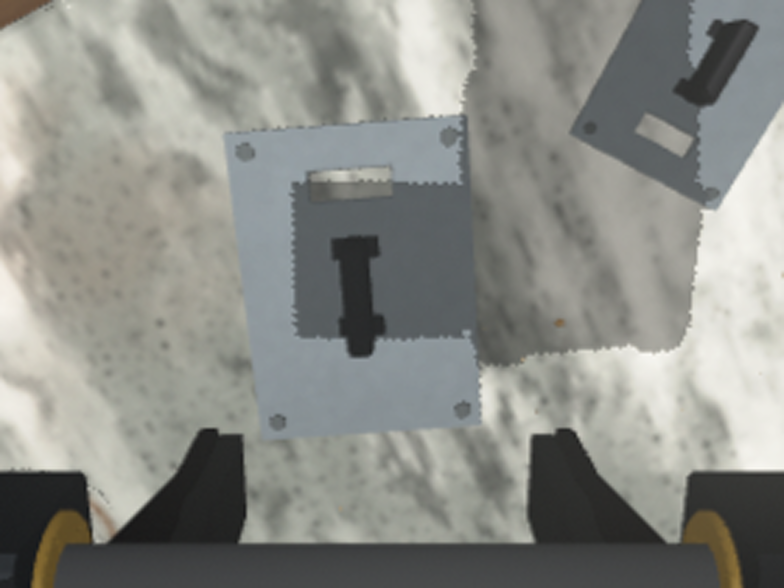

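The crop confirms the chosen plate: corners at crop (225,132), (465,116), (481,424) and (263,437), slot at (350,183), handle at (357,295). The decoy is upper right. Computing its pose.

Run:
```python
from h import *
c=get("wrist");s=read_state();f=lambda u,v:((u+.5)/2.8-.5+180,(v+.5)/2.8-.5+80)
p=[ray(c,f(*q),.006)[:2] for q in ((225,132),(465,116),(481,424),(263,437))];print(np.round(p,4),np.mean(p,0))
a=lambda d:(np.linalg.norm(d).round(4),np.degrees(np.arctan2(d[1],d[0])).round(2))
print([a(p[j]-p[i]) for i,j in((0,1),(1,2),(3,2),(0,3))])
q=[ray(c,f(*q),.006)[:2] for q in ((245,152),(449,136),(462,409),(278,422))];print("screws",np.mean(q,0),[a(q[j]-q[i]) for i,j in((0,1),(1,2),(3,2),(0,3))])
print("slot",ray(c,f(350,183),.006))
print("handle top",ray(c,f(355,237),.04),ray(c,f(362,356),.04))
P=np.mean(p,0)
print(delta(s,[*P,.03],68.3))
```

```text
[[ 0.4046 -0.2257]
 [ 0.4454 -0.1259]
 [ 0.5842 -0.1801]
 [ 0.5427 -0.2811]] [ 0.49421753 -0.20322383]
[(np.float64(0.1078), np.float64(67.73)), (np.float64(0.149), np.float64(-21.33)), (np.float64(0.1092), np.float64(67.71)), (np.float64(0.1489), np.float64(-21.86))]
screws [ 0.49449324 -0.20343513] [(np.float64(0.0924), np.float64(68.41)), (np.float64(0.1321), np.float64(-21.92)), (np.float64(0.0917), np.float64(68.37)), (np.float64(0.132), np.float64(-21.65))]
slot [ 0.44937121 -0.18542249  0.006     ]
handle top [ 0.46779579 -0.19073644  0.04      ] [ 0.51668077 -0.21174225  0.04      ]
(array([ 0.0007, -0.0014, -0.0742]), array([-0.0115, -0.0133,  0.1985]))
```

play_rows(
  increments="0 0 -0.03 -0.006 -0.006 0.03 0.6;0 0 -0.06 -0.0115 -0.0133 0.07 0.5;0 0 -0.074 -0.0115 -0.0133 0.11 0.5;0 0 -0.074 -0.0115 -0.0133 0.145 0.5;0 0 -0.074 -0.0115 -0.0133 0.145 0.5;0 0 -0.074 -0.0115 -0.0133 0.145 0.5;0 0 -0.074 -0.0115 -0.0133 0.145 0.5",
)

```text
time: 7.3
ee_pos: [0.4956, -0.2048, 0.0859]
eef_rot: [0.189, 0.982, 0.0, 0.001]
ft_force: [-0.5, 0.1, -0.4]
width: 0.0439
grip_force: 0.0
```

Run:
```python
from h import *
s=read_state();print(s["ee_pos"],s["width"],delta(s,[.4943,-.2033,.013],68.2),s["joint_vel"])
```

```text
[ 0.49558603 -0.20480719  0.08589445] 0.043865352438843375 (array([0.0013, 0.0021, 0.0011]), array([0.0019, 0.0008, 0.0729])) [ 5.44185495e-04 -8.37398749e-03  1.27122853e-03  8.87047407e-05
 -4.06746476e-03 -5.65559651e-03  3.35014215e-03]
```

play_rows(
  increments="0 0 0 0.002 0.001 0.04 0.5;0 0 0 0.002 0.001 0.07 0.5;0 0 0 0.002 0.001 0.073 0.5;0 0 0 0.002 0.001 0.073 0;0 0 0 0.002 0.001 0.073 0;0 0 0 0.002 0.001 0.073 0;0 0 0 0.002 0.001 0.073 0;0 0 0 0.002 0.001 0.073 0",
  grip_force=50,
)

```text
time: 8.1
ee_pos: [0.4932, -0.203, 0.0115]
eef_rot: [0.189, 0.982, 0.0, 0.0]
ft_force: [1.0, 2.6, 9.3]
width: 0.0117
grip_force: 49.8
```

Run:
```python
from h import *
s=read_state();print(s["ee_pos"],s["width"],s["grip_force"],s["ft_force"],s["torque"],delta(s,s["ee_pos"],68.2))
```

```text
[ 0.49321021 -0.20296234  0.01149797] 0.011737443280260728 49.75781673565507 [1.01493015 2.55464456 9.27486364] [ 0.58757044 -0.36536785 -0.05460729] (array([0.001 , 0.0004, 0.001 ]), array([0., 0., 0.]))
```

play_rows(
  increments="0 0 0 0 0 -0.01 0;0 0 0 0 0 -0.03 0;0 0 0 0 0 -0.06 0;0 0 0 0 0 -0.1 0;0 0 0 0 0 -0.14 0;0 0 0 0 0 -0.15 0;0 0 0 0 0 -0.15 0;0 0 0 0 0 -0.15 0",
)

```text
time: 8.9
ee_pos: [0.4921, -0.2026, 0.1597]
eef_rot: [0.189, 0.982, 0.0, -0.001]
ft_force: [-0.2, 0.2, -2.6]
width: 0.0116
grip_force: 50.0
```

Run:
```python
from h import *
s=read_state();print(s["ee_pos"],s["width"],s["grip_force"],s["ft_force"],s["torque"])
c=get("wrist");im=c["color"]
save("w6",im,(180,60,460,270),2.8)
```

```text
[ 0.4921386  -0.20264211  0.1597344 ] 0.011624291186860772 49.9996414873749 [-0.15049171  0.21551317 -2.64605711] [-0.00021284 -0.05339516 -0.01087424]
```

View pics/w6.png

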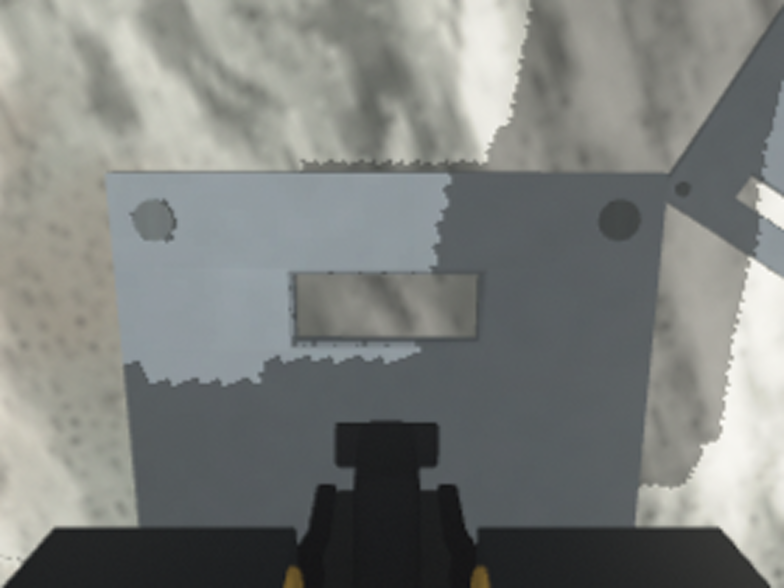

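The cover is held square: slot at crop (292..480, 272..341), outer edge at v≈173 from u=107 to 668. Getting the slot position in tool axes and the placing move.

Run:
```python
from h import *
c=get("wrist");s=read_state();f=lambda u,v:((u+.5)/2.8-.5+180,(v+.5)/2.8-.5+60)
M=R.from_quat(s["eef_rot"]).as_matrix();z=s["ee_pos"][2]-.0055
T=lambda q:(M.T@(ray(c,f(*q),z)-s["ee_pos"]))
for q in ((107,172),(668,174),(292,272),(480,272),(294,342),(478,340)):print(q,T(q).round(4))
E=(T((107,172))+T((668,174)))/2;S=(T((292,272))+T((480,272))+T((294,342))+T((478,340)))/4
print("edge mid",E.round(4),"slot",S.round(4))
off=np.array([S[0],S[1],.0])  # slot centre in tool
a=np.radians(87.35);y=np.array([np.cos(a),np.sin(a),0]);zz=np.array([0,0,-1]);x=np.cross(y,zz)
tcp=np.array([.462,.151,.0])-x*S[0]-y*S[1];print("tcp",tcp,"from centre w/o offset",.510,.1487)
print(delta(s,[tcp[0],tcp[1],.16],87.35))
```

```text
(107, 172) [ 0.0738 -0.0547  0.0058]
(668, 174) [0.0735 0.0548 0.0057]
(292, 272) [ 0.0543 -0.0192  0.0057]
(480, 272) [0.0543 0.0187 0.0057]
(294, 342) [ 0.0398 -0.0193  0.0056]
(478, 340) [0.0403 0.0187 0.0056]
edge mid [0.0736 0.     0.0057] slot [ 0.0472 -0.0003  0.0057]
tcp [0.50914595 0.14909802 0.        ] from centre w/o offset 0.51 0.1487
(array([ 0.0004, -0.0034, -0.3333]), array([ 0.1142,  0.3332, -0.0005]))
```

play_rows(
  increments="0 0 -0.02 0.007 0.02 0 0;0 0 -0.06 0.02 0.06 0 0;0 0 -0.1 0.035 0.1 0 0;0 0 -0.15 0.05 0.145 0 0;0 0 -0.2 0.065 0.19 0 0;0 0 -0.25 0.082 0.235 0 0;0 0 -0.29 0.096 0.28 0 0;0 0 -0.32 0.108 0.315 0 0",
)

```text
time: 9.8
ee_pos: [0.5081, 0.1325, 0.1596]
eef_rot: [0.028, 1.0, 0.0, -0.001]
ft_force: [0.8, 0.1, -2.2]
width: 0.0118
grip_force: 50.0
```

play_rows(
  increments="0 0 0 0 0 0 0;0 0 0 0 0 0 0;0 0 0 0 0 0 0;0 0 0 0 0 0 0",
)

```text
time: 10.2
ee_pos: [0.5092, 0.128, 0.1607]
eef_rot: [0.031, 1.0, 0.0, -0.001]
ft_force: [0.2, -0.2, -2.3]
width: 0.0115
grip_force: 50.0
```

Run:
```python
from h import *
s=read_state();print(s["ee_pos"],s["width"],s["joint_positions"],delta(s,[.5091,.1489,.1],87.35))
```

```text
[0.50916222 0.12797268 0.16071723] 0.011452797082397204 [-0.81710551  0.16234605  0.53567143  1.83102822 -0.09013776  1.17299896
  1.25665371] (array([ 0.0002, -0.001 , -0.0157]), array([0.0013, 0.0209, 0.0607]))
```

play_rows(
  increments="0 0 -0.008 0.001 0.01 0.01 0;0 0 -0.0157 0.0013 0.021 0.03 0;0 0 -0.0157 0.0013 0.021 0.05 0;0 0 -0.0157 0.0013 0.021 0.0607 0;0 0 -0.0157 0.0013 0.021 0.0607 0;0 0 -0.0157 0.0013 0.021 0.0607 0;0 0 -0.0157 0.0013 0.021 0.0607 0",
)

```text
time: 10.9
ee_pos: [0.5098, 0.1506, 0.1013]
eef_rot: [0.022, 1.0, 0.001, 0.0]
ft_force: [0.1, 0.3, -2.6]
width: 0.0113
grip_force: 50.0
```

Run:
```python
from h import *
s=read_state();print(s["ee_pos"],s["width"],delta(s,[.5091,.1489,.1],87.35))
c=get("wrist");im=c["color"]
save("w7",im,(180,60,460,270),2.8)
```

```text
[0.50980274 0.15063725 0.10133975] 0.011323609069603042 (array([0.0015, 0.0009, 0.002 ]), array([ 0.0006, -0.0018,  0.0013]))
```

View pics/w7.png

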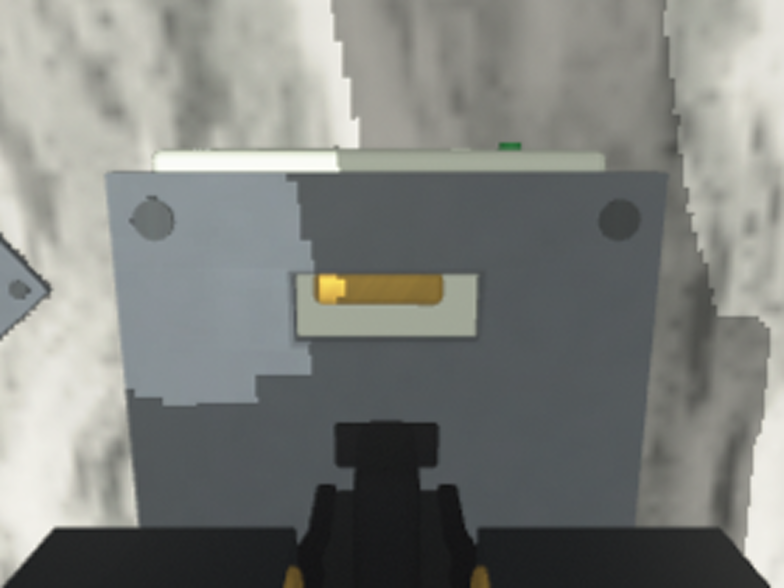

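The wing shows through the slot (wing crop u 316–443, v 276–304; slot u 295–478, v 273–338). Refining with this view.

Run:
```python
from h import *
c=get("wrist");s=read_state();f=lambda u,v:((u+.5)/2.8-.5+180,(v+.5)/2.8-.5+60)
M=R.from_quat(s["eef_rot"]).as_matrix()
T=lambda q,z:(M.T@(ray(c,f(*q),z)-s["ee_pos"]))[:2].round(4)
print("wing inner edge ends",T((316,304),.075),T((443,304),.075))
print("wing outer",T((380,276),.075))
zc=s["ee_pos"][2]-.0055
print("slot",T((295,338),zc),T((478,338),zc),T((295,273),zc),T((478,273),zc))
print("rim near edge",T((155,153),.045),T((605,153),.045))
```

```text
wing inner edge ends [ 0.0439 -0.0166] [0.0439 0.0124]
wing outer [ 0.0503 -0.002 ]
slot [ 0.0408 -0.0194] [0.0408 0.0184] [ 0.0542 -0.0189] [0.0542 0.0179]
rim near edge [ 0.0767 -0.0588] [0.0767 0.0546]
```

play_rows(
  increments="0 0 0.001 0.0005 -0.0018 0.003 0;0 0 0.001 0.0005 -0.0018 0.01 0;0 0 0.001 0.0005 -0.0018 0.018 0;0 0 0.001 0.0005 -0.0018 0.026 0;0 0 0.001 0.0005 -0.0018 0.033 0;0 0 0.001 0.0005 -0.0018 0.036 0;0 0 0.001 0.0005 -0.0018 0.036 0;0 0 0.001 0.0005 -0.0018 0.036 0",
)

```text
time: 11.8
ee_pos: [0.5087, 0.1489, 0.0645]
eef_rot: [0.022, 1.0, 0.0, -0.0]
ft_force: [-0.7, 0.0, -1.9]
width: 0.0114
grip_force: 50.0
```

Run:
```python
from h import *
s=read_state();print(s["ee_pos"],s["ft_force"],s["torque"],delta(s,[.5091,.1489,.0565],87.35))
```

```text
[0.50871275 0.14885952 0.06451923] [-0.73339728  0.03067719 -1.86227516] [0.0277591  0.03080249 0.04862172] (array([ 0.0007, -0.0002,  0.0013]), array([-0.0004,  0.0001,  0.008 ]))
```

The wing is through the slot with no contact force. Pressing down.

play_rows(
  increments="0 0 0 0 0 0.002 0;0 0 0 0 0 0.004 0;0 0 0 0 0 0.005 0;0 0 0 0 0 0.006 0;0 0 0 0 0 0.007 0;0 0 0 0 0 0.008 0;0 0 0 0 0 0.008 0;0 0 0 0 0 0.008 0",
)

```text
time: 12.6
ee_pos: [0.5088, 0.149, 0.0568]
eef_rot: [0.022, 1.0, 0.001, 0.0]
ft_force: [-1.9, 0.4, 5.9]
width: 0.0116
grip_force: 50.0
```

Run:
```python
from h import *
s=read_state();print(s["ee_pos"],s["ft_force"],s["torque"],s["width"],delta(s,[.5091,.1489,.0565],87.35))
```

```text
[0.50883    0.14899059 0.05679115] [-1.85502933  0.43607511  5.91767919] [-0.08581618  0.28261471  0.02179239] 0.011640580460670841 (array([0.0011, 0.0001, 0.0014]), array([-0.0003, -0.0001,  0.0003]))
```

play_rows(
  increments="0 0 0 0 0 0.0005 0;0 0 0 0 0 0.001 0;0 0 0 0 0 0.0015 0;0 0 0 0 0 0.002 0;0 0 0 0 0 0.002 0;0 0 0 0 0 0.002 0;0 0 0 0 0 0.002 0",
)

```text
time: 13.3
ee_pos: [0.5088, 0.149, 0.0564]
eef_rot: [0.023, 1.0, 0.001, -0.0]
ft_force: [-11.0, -3.3, 27.8]
width: 0.0118
grip_force: 50.0
```

Run:
```python
from h import *
s=read_state();print(s["ee_pos"],s["ft_force"],s["torque"],s["width"])
c=get("side");save("s8",c["color"],(240,100,390,270),3.5)
```

```text
[0.5088384  0.14902562 0.05642065] [-11.04077448  -3.27665453  27.78783452] [-0.75068454  2.51289729 -0.02003583] 0.01175039844912853
```

View pics/s8.png

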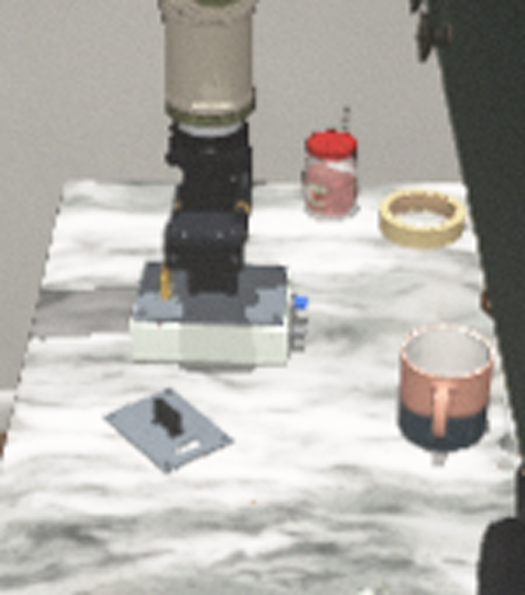

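The side view shows the cover flush on the frame with the wing through its slot. Force jumped to 28 N at the hard stop, at the predicted height. The mug and jar are in place. I'll hold briefly, then hand in.

play_rows(
  increments="0 0 0 0 0 0 0;0 0 0 0 0 -0.0003 0;0 0 0 0 0 -0.0003 0;0 0 0 0 0 -0.0003 0;0 0 0 0 0 -0.0003 0",
)

```text
time: 13.85
ee_pos: [0.5088, 0.149, 0.0564]
eef_rot: [0.023, 1.0, 0.001, -0.0]
ft_force: [-9.8, -2.5, 23.9]
width: 0.0111
grip_force: 50.0
```

Run:
```python
from bench import *
s=read_state();print(s["ee_pos"],s["ft_force"],s["grip_force"],s["width"])
if 12<s["ft_force"][2]<36 and s["ee_pos"][2]<.0568: print(close_job())
```

```text
[0.50882582 0.14901881 0.05642782] [-9.76616301 -2.47476087 23.91728012] 50.00329278409481 0.011131857419816439
the job is handed in; nothing more can be done
None
```

The job is handed in at 13.9 s: the wing is lined up with the red marks, the cover is pressed flush on the frame with the wing through its slot and still held at about 24 N; mug and jar looked undisturbed, and the tea carton, about 0.25 m from the nearest grasp, was not re-checked in a final picture.

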